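Bolt the fat cells into their caddy

ROBOT

A 7-joint arm with a two-finger parallel gripper is mounted at the origin on the work surface. World frame = base frame: x ahead of the robot, y to its left, z up, the work surface at z = 0. Lengths are in m, angles in degrees, forces in N, time in s.
With the tool pointing down it reaches from about 0.4 to 0.85 m from the base axis. Payload 10.4 kg.
Tool frame: the origin (TCP) lies on the centre line of the jaws, within the pads' length; the fingertips stand 11 mm ahead of it and the grasp point (between the pads) lies 8 mm behind it; z points along the fingers, y is the line along which they close (so a half turn about z gives the same grasp; the last joint's range is limited). The gripper opens to 85 mm and grips with 20 to 120 N. Pads are 22 mm wide; open, the fingers measure 114 mm over their backs; the gripper's body (76 mm by 85 mm) begins 54 mm behind the grasp point. The pads swing forward as they close: fully open they stand 13 mm farther back than shut.
Start: joints at [61.902, 19.034, -3.707, 83.658, 1.238, 77.344, -5.071], TCP at [0.282, -0.558, 0.242] pointing down, gripper open.
Joint ranges: [-148.97, 148.97], [-28.65, 121.19], [-84.17, 76.75], [9.2, 138.47], [-72.65, 252.65], [3.7, 117.97], [-149.18, 149.18]. Speed limits (degrees/s): [127.2, 127.2, 159.86, 159.86, 180, 180, 180].

INTERFACE

Orientations are given as a 3x3 rotation matrix whose columns are the frame's x, y, z axes.
In Python, from workcell import read_state, camera, close_job gives the robot as it stands. The module is installed in compiled form; this text tells all that it offers.
- The arm moves only by the tool servo_tool, never from a script. Its argument "plan" is a list of rows, each an object with "dp": the shift along the world's x, y, z in m, a list of three; "delta_rot": the turn, a rotation vector about the world's x, y, z in rad, a list of three; "hand": the opening in per cent of the stroke, from 0 (shut) to 100 (fully open). In form: [{"dp": [x, y, z], "delta_rot": [rx, ry, rz], "hand": hand}, ...]. A call has 1 to 5 rows; each row is the pose to reach, as a shift and turn from the pose commanded when the call began; what a row does not reach only later rows make up. A row lasts 1/8 s, in which the tool goes at most 62.5 mm and 10.7 degrees, less where a joint would pass 70% of its speed; a pose out of reach is approached as far as the arm can. A call with a gripper value outside its range is refused whole. The fingers move at their own pace and stop on an object; the grip force is fixed at half the most. Time passes only in rows, so rows that repeat a pose let the fingers close. It gives the time, the measured TCP pose, the force, the opening and the grip force at its end, in the units of the state.
- read_state(): the state, without advancing time (a new reading comes with each control period).
- camera(name): name is "side" or "top" or "wrist"; returns a dict with "image" (384x512x3 uint8, red, green, blue), "fx", "fy", "cx", "cy" (pixels), "dist_coeffs" ([k1, k2, p1, p2, k3] as OpenCV has them; the pictures are not rectified), "eye" and "rotation" of the camera in the world; the wrist camera has in their place "hand_eye" (4x4, takes a point from camera to tool coordinates, whose origin is the TCP and whose axes are the flange's). Camera axes: x right, y up, looking along -z (the intrinsics and any distortion apply to the point x, -y, -z); pixel columns grow to the right and rows downward; lengths in m; the calibration is good to about 2 mm. A picture is of the moment at which its call begins: read the wrist's pose just before it. There is no depth.
- close_job(): hands the job in; it is judged then, once.
The state is a dict: "t": time; "qpos": joint angles; "qvel": joint speeds; "joint_torque": joint torques, N m; "eef_pos": TCP position; "ee_rot": TCP orientation; "wrist_force": force on the tool from outside, world axes, zero at the start; "moment": the same for the moment, N m; "width": finger opening in m; "finger_force": force on a finger pad.
Only numpy, scipy, OpenCV 4.12 (cv2) and the standard library are available. Lean on these libraries where they do the work, as an engineer would, in place of code of your own. Each camera call takes 0.05 s, during which the arm holds its last target. There are 200 camera calls.

TASK

Two grey printed battery caddies are screwed to the bench, each with its aluminium slide bolt drawn back. Lock in the caddy with the four fat cells: lift its bolt over the small bump in front of it, carry it along until its cover plate lies over the cells, and let it down flat behind the bump, then let go. Leave the bolt of the other caddy, the one with nine thin cells, as it is.

Things in the scene. Friction and masses are not known exactly. Their poses are not given: they have to be found in the camera images.
- bolt_grip (a point): Centre of the upright aluminium grip fin of the bolt of the caddy with four FAT cells (17 mm wide, 2 x 2). Fin: 14 mm thick along x (flat sides, grip here), 24 mm long along y, 36 mm tall, its foot 18 mm below this point. The bolt travels along this +y axis; z up. Ahead, on a neck 8 mm wide at its foot, a 46 x 36 mm cover plate. Cell tops are 50 mm above the bench, 26 mm below this point.
- bolt_slide (a joint): Travel of that bolt along +y, m: 0 drawn back (it starts at 0 to 0.004), 0.056 far stop; friction about 1 N, no spring. A square bump 8 mm high, 12 mm long, crosses the bed 4 mm ahead of the bolt's foot at 0. From 0.040 on the foot is beyond the bump and can come down. Caddy: grey, 64 mm wide, 150 mm long along y, fixed, centre 48 mm ahead of the fin at 0.
- bolt_lift (a joint): Height of that bolt's foot over the bed, m: 0 flat on the bed, as at the start (bed 40 mm above the bench, 36 mm below the grip point), 0.030 the most it lifts. Over 0.008 clears the bump; 0.015 is comfortable. No spring: the bolt (about 0.13 kg) sinks by its own weight; let go over the bump it rests on it at 0.008.
- spare_grip (a point): The same point on the same kind of bolt on the other caddy, of equal size, with nine THIN cells (10.5 mm wide, 3 x 3). To be left alone. The two caddies stand left and right of one another, either way round.
There are look-alikes about, which are no part of the job. What is shaped like the part that bears bolt_grip but orange or purple is not meant.

How it is judged:
By the outcome, as a careful person would: the job done as asked, in the order asked, and still so for the second after the job is handed in, with the robot touching nothing.
It also fails if it takes over 32 s, if anything falls off the work surface, if the arm or the gripper's body presses on something with over 40 N, if the wrist force passes 120 N, or if a joint passes its speed limit or range.

## Working session

There is one attempt and no reset: what is moved stays moved. The work goes in short steps, Python scripts to look and compute and a tool call to move; the robot and the scene stay as the last step left them, time stands still between calls to the robot, and variables do not carry over. Pictures are saved under pics/ and viewed, at most 10 in all, crops included, and the job is handed in when it is done.

Besides the shell and the picture viewer there is one more tool, called after "Emit:" as a command line: name --argument value ..., lists and objects as JSON in quotes. servo_tool: Moves the arm, as the interface text tells. Its arguments: {"type":"object","properties":{"plan":{"type":"array"}},"required":["plan"]}

```bash
mkdir -p pics && cat > h.py <<'E'
import numpy as np, cv2
from workcell import read_state, camera, close_job
def ray(c,uv,st=None):
    K=np.array([[c['fx'],0,c['cx']],[0,c['fy'],c['cy']],[0,0,1.]])
    p=cv2.undistortPoints(np.array([[uv]],float),K,np.array(c['dist_coeffs'],float))[0,0]
    d=np.array([p[0],-p[1],-1.])
    if 'eye' in c: R=np.array(c['rotation']);o=np.array(c['eye'])
    else:
        T=np.eye(4);T[:3,:3]=st['ee_rot'];T[:3,3]=st['eef_pos'];T=T@np.array(c['hand_eye']);R=T[:3,:3];o=T[:3,3]
    return o,R@d
def onplane(c,uv,z,st=None):
    o,d=ray(c,uv,st);return o+d*(z-o[2])/d[2]
def save(n,im,s=1):
    cv2.imwrite(n,cv2.resize(im,None,fx=s,fy=s,interpolation=cv2.INTER_CUBIC)[:,:,::-1])
E
python3 - <<'E'
from h import *
import pickle
s=read_state();print(s['t'],s['eef_pos'],s['ee_rot'],s['width'])
C={n:camera(n) for n in('top','side','wrist')}
pickle.dump((s,C),open('c0.pkl','wb'))
save('pics/top.png',C['top']['image'],1.5);save('pics/side.png',C['side']['image'],1.5)
for n in C: print(n,C[n].get('eye'),C[n]['fx'])
E
```

```text
0.0 [ 0.28162723 -0.55753828  0.24150278] [[ 8.92563365e-01  4.50921361e-01 -7.52214861e-04]
 [ 4.50921974e-01 -8.92562514e-01  1.23778513e-03]
 [-1.13255032e-04 -1.44399187e-03 -9.99998951e-01]] 0.08540871390224472
top [0.24650855 0.13872601 1.24410633] 426.91261196475324
side [0.08749863 0.73589536 0.8659053 ] 431.64324302780994
wrist None 327.97674653339845
```

View pics/top.png

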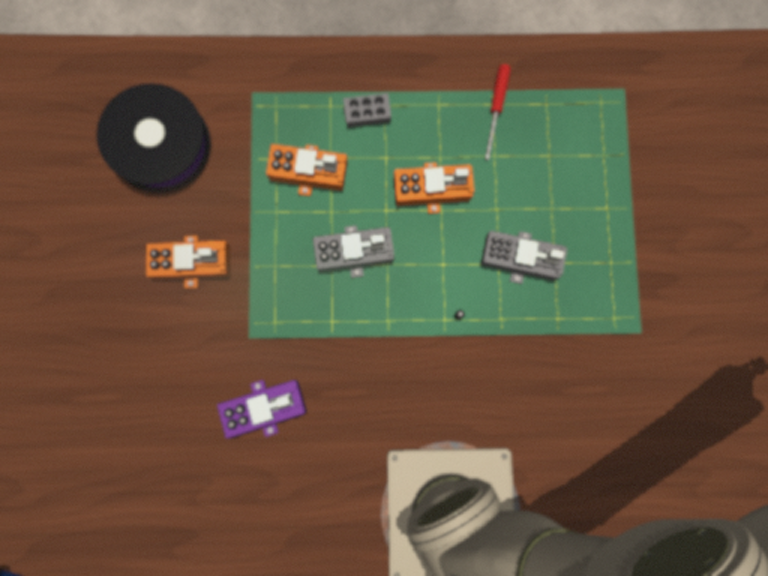

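View pics/side.png

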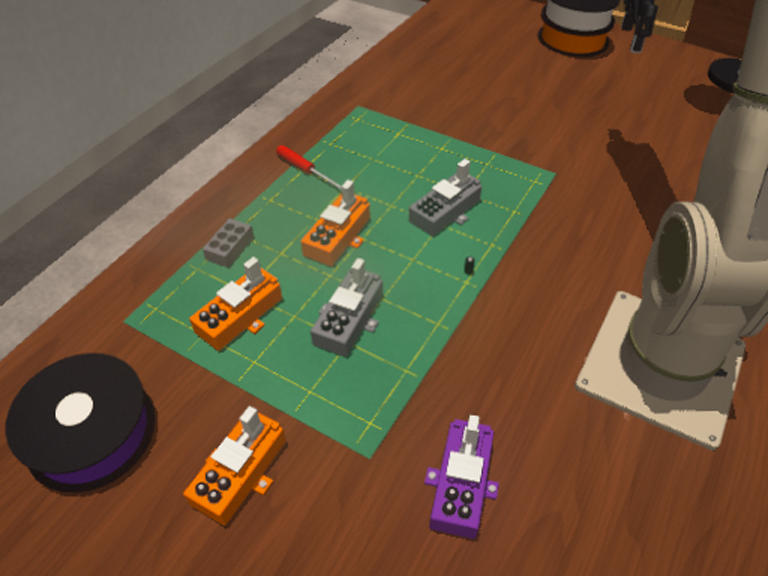

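The top view shows two grey caddies, at (354,249) with 4 fat cells and at (525,256) with 9 thin cells. The orange ones at (307,166), (434,184) and (187,259) and the purple one at (262,408) are look-alikes. The one at (354,249), seen at (347,305) in the side view, fits: it is grey with 2x2 fat cells. I'll confirm it in an enlarged crop.

```bash
python3 - <<'E'
from h import *
import pickle
s,C=pickle.load(open('c0.pkl','rb'))
t=C['top']['image'][140:195,200:270];d=C['side']['image'][165:240,200:265]
a=cv2.resize(t,(400,314),interpolation=cv2.INTER_CUBIC);b=cv2.resize(d,(390,450),interpolation=cv2.INTER_CUBIC)
o=np.zeros((450,790,3),np.uint8);o[:314,:400]=a;o[:,400:]=b
save('pics/crop.png',o)
im=C['top']['image'].astype(int)
# caddy body incl. all non-green pixels in the window
w=im[135:200,200:272];m=((w[...,1]-w[...,0])<25).astype(np.uint8)
m=cv2.morphologyEx(m,cv2.MORPH_OPEN,np.ones((9,9)))
c=max(cv2.findContours(m,0,2)[0],key=cv2.contourArea)+np.array([200,135])
box=cv2.boxPoints(cv2.minAreaRect(c))
P=np.array([onplane(C['top'],p,.045)[:2] for p in box]);print(box,P,np.linalg.norm(np.diff(P,axis=0),axis=1),P.mean(0))
E
```

```text
[[208.32321 154.14088]
 [260.54697 151.39226]
 [262.04697 179.89226]
 [209.82321 182.64088]] [[0.52736237 0.25026663]
 [0.53382516 0.10036242]
 [0.45066409 0.09745329]
 [0.44452525 0.24597456]] [0.15004346 0.08321193 0.14864808] [0.48909422 0.17351423]
```

View pics/crop.png

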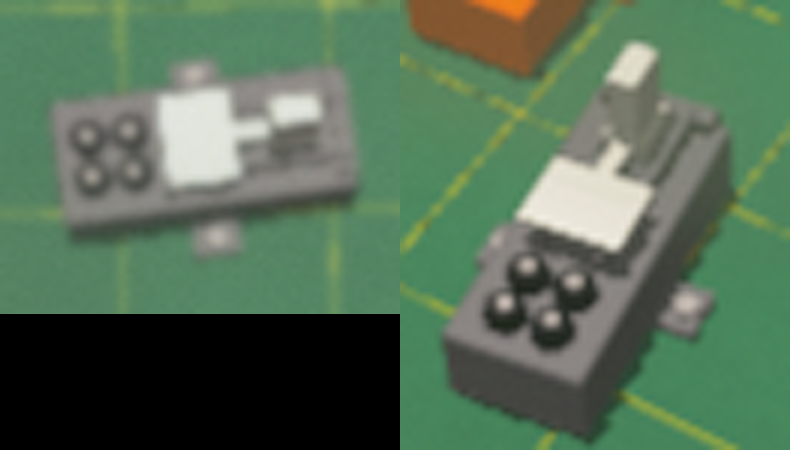

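The crop confirms it: grey, 2x2 fat cells, fin top at crop (296,108) in the top view and (633,62) in the side view. Next I triangulate it.

```bash
python3 - <<'E'
from h import *
import pickle
s,C=pickle.load(open('c0.pkl','rb'))
T=lambda x,y:((x+.5)/5.714+199.5,(y+.5)/5.714+139.5)
S=lambda x,y:((x-400+.5)/6+199.5,(y+.5)/6+164.5)
t,d=C['top'],C['side']
o1,d1=ray(t,T(296,108));o2,d2=ray(d,S(633,62))
k=np.linalg.lstsq(np.c_[d1,-d2],o2-o1,rcond=None)[0]
print('tri',o1+k[0]*d1,o2+k[1]*d2)
print('fin top@.094',onplane(t,T(296,108),.094),onplane(d,S(633,62),.094))
pl=onplane(t,T(201,138),.055);print('plate',pl)
for a,b in(((52,103),(345,68)),((70,232),(357,193))):
    v=onplane(t,T(*a),.05)-onplane(t,T(*b),.05);print(np.degrees(np.arctan2(v[1],v[0])),np.linalg.norm(v))
for a,b in(((443,333),(583,382)),((583,382),(732,132))):
    v=onplane(d,S(*a),.05)-onplane(d,S(*b),.05);print(np.degrees(np.arctan2(v[1],v[0])),np.linalg.norm(v))
E
```

```text
tri [0.50301092 0.12743124 0.09119389] [0.50320054 0.12750805 0.09123532]
fin top@.094 [0.50238661 0.12745874 0.094     ] [0.50171696 0.12967929 0.094     ]
plate [0.49637637 0.17446222 0.055     ]
96.34987500401678 0.14747397946211424
97.18365291101262 0.14371456030937513
7.434677658443434 0.061469553848274024
96.81652767180839 0.14319890694133014
```

Emit:
servo_tool --plan '[{"dp": [0.03,0.05,0],"delta_rot": [0,0,0.1],"hand": 100},{"dp": [0.06,0.1,0],"delta_rot": [0,0,0.2],"hand": 100},{"dp": [0.09,0.15,0],"delta_rot": [0,0,0.3],"hand": 100},{"dp": [0.12,0.2,0],"delta_rot": [0,0,0.4],"hand": 100},{"dp": [0.15,0.25,0],"delta_rot": [0,0,0.5],"hand": 100}]'

```text
t: 0.78
eef_pos: [0.4325, -0.3061, 0.2423]
ee_rot: [[0.564, 0.825, 0.0], [0.825, -0.564, -0.0], [-0.0, 0.0, -1.0]]
wrist_force: [0.8, -0.4, -0.1]
width: 0.0853
finger_force: 0.0
```

Emit:
servo_tool --plan '[{"dp": [0.01,0.05,0],"delta_rot": [0,0,0.1],"hand": 100},{"dp": [0.02,0.1,0],"delta_rot": [0,0,0.2],"hand": 100},{"dp": [0.04,0.15,0],"delta_rot": [0,0,0.3],"hand": 100},{"dp": [0.05,0.2,0],"delta_rot": [0,0,0.4],"hand": 100},{"dp": [0.06,0.25,0],"delta_rot": [0,0,0.5],"hand": 100}]'

```text
t: 1.4
eef_pos: [0.4919, -0.0563, 0.2423]
ee_rot: [[0.1, 0.995, 0.0], [0.995, -0.1, -0.0], [-0.0, 0.0, -1.0]]
wrist_force: [1.0, 0.4, -0.7]
width: 0.0856
finger_force: 0.0
```

Emit:
servo_tool --plan '[{"dp": [0.005,0.05,0],"delta_rot": [0,0,0.08],"hand": 100},{"dp": [0.01,0.1,0],"delta_rot": [0,0,0.15],"hand": 100},{"dp": [0.01,0.14,0],"delta_rot": [0,0,0.225],"hand": 100},{"dp": [0.01,0.186,0],"delta_rot": [0,0,0.225],"hand": 100},{"dp": [0.01,0.186,0],"delta_rot": [0,0,0.225],"hand": 100}]'

```text
t: 2.02
eef_pos: [0.5009, 0.1321, 0.2423]
ee_rot: [[-0.128, 0.992, -0.0], [0.992, 0.128, 0.001], [0.002, -0.0, -1.0]]
wrist_force: [-0.5, -0.7, 0.0]
width: 0.0856
finger_force: 0.0
```

```bash
python3 - <<'E'
from h import *
import pickle
s=read_state();c=camera('wrist');pickle.dump((s,c),open('c1.pkl','wb'))
print(s['t'],s['eef_pos'],s['ee_rot'],s['wrist_force'])
save('pics/w1.png',c['image'],1.5)
E
```

```text
2.025 [0.50094542 0.13210966 0.24233715] [[-1.27779125e-01  9.91802621e-01 -2.35837473e-04]
 [ 9.91801492e-01  1.27779335e-01  1.49705214e-03]
 [ 1.51491539e-03 -4.26119466e-05 -9.99998852e-01]] [-0.49888539 -0.67686226  0.03581865]
```

View pics/w1.png

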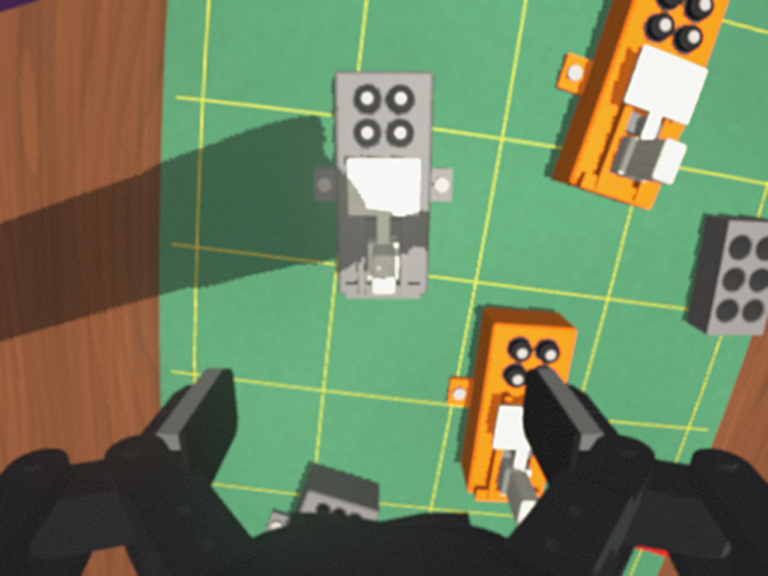

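The wrist view shows the target caddy at (383,185): its fin at about (383,270), partly in shadow, the plate at (383,185), and the cells above. Next I check the axis and project the estimated fin top.

```bash
python3 - <<'E'
from h import *
import pickle
s,c=pickle.load(open('c1.pkl','rb'))
f=lambda x,y,z:onplane(c,((x+.5)/1.5-.5,(y+.5)/1.5-.5),z,s)
T=np.eye(4);T[:3,:3]=s['ee_rot'];T[:3,3]=s['eef_pos'];T=T@np.array(c['hand_eye']);print('cam',T[:3,3],T[:3,2])
a,b,d,e=f(335,72,.05),f(433,72,.05),f(338,298,.05),f(427,298,.05)
print(a,b,d,e)
for v in(a-d,b-e,(a+b-d-e)): print(np.degrees(np.arctan2(v[1],v[0])),np.linalg.norm(v))
print('width',np.linalg.norm(a-b),np.linalg.norm(d-e),'ctr',(a+b+d+e)/4)
print('fin top near edge',f(371,293,.094),f(396,293,.094)); print('plate c',f(383,186,.054))
for y in(245,255,276):print(y,f(383,y,.094))
g=c['image'][145:205,225:285];save('pics/w1c.png',g,9)
E
```

```text
cam [0.49192595 0.20264636 0.37532997] [-0.03592451  0.27748515  0.96005803]
[0.45906078 0.24331857 0.05      ] [0.51943838 0.25109962 0.05      ] [0.47660319 0.09736409 0.05      ] [0.53784459 0.1051971  0.05      ]
96.85355801653103 0.14700492665856546
97.19012048112495 0.14705895099253088
97.0218701649259 0.2940626093059256
width 0.060876915084563735 0.061740308816071086 ctr [0.49823673 0.17424484 0.05      ]
fin top near edge [0.49792833 0.11722833 0.094     ] [0.51274974 0.11912423 0.094     ]
plate c [0.49762158 0.1775351  0.054     ]
245 [0.50127937 0.14705961 0.094     ]
255 [0.5020464  0.14116173 0.094     ]
276 [0.50368547 0.12856259 0.094     ]
```

View pics/w1c.png

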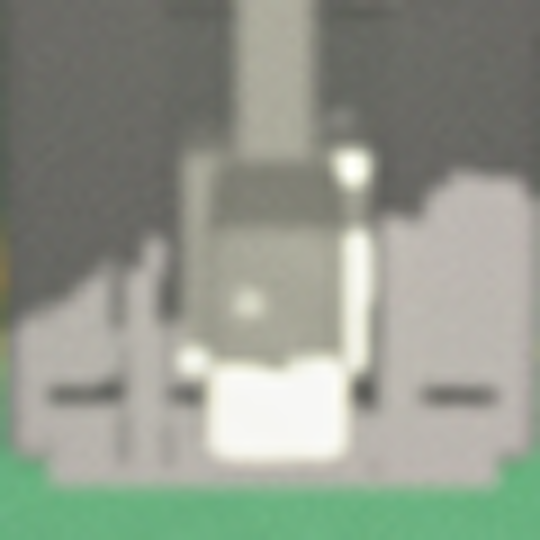

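The crop shows the fin top centre at (279,342), which gives (0.504, 0.129). The caddy centre minus 48 mm along the 97° axis gives the same point.

Emit:
servo_tool --plan '[{"dp": [0.003,-0.003,-0.04],"delta_rot": [0,0,0],"hand": 60},{"dp": [0.003,-0.003,-0.08],"delta_rot": [0,0,0],"hand": 60},{"dp": [0.003,-0.003,-0.11],"delta_rot": [0,0,0],"hand": 60},{"dp": [0.003,-0.003,-0.125],"delta_rot": [0,0,0],"hand": 60},{"dp": [0.003,-0.003,-0.125],"delta_rot": [0,0,0],"hand": 60}]'

```text
t: 2.7
eef_pos: [0.5046, 0.1243, 0.1169]
ee_rot: [[-0.121, 0.993, -0.001], [0.993, 0.121, -0.0], [-0.0, -0.001, -1.0]]
wrist_force: [-0.7, -0.1, -0.4]
width: 0.0514
finger_force: 0.0
```

```bash
python3 - <<'E'
from h import *
s=read_state();c=camera('wrist');print(s['eef_pos'],s['width'],s['wrist_force'])
save('pics/w2.png',c['image'],1.5)
E
```

```text
[0.50463245 0.12430303 0.11691342] 0.05138946118646985 [-0.71349267 -0.1286729  -0.42962922]
```

View pics/w2.png

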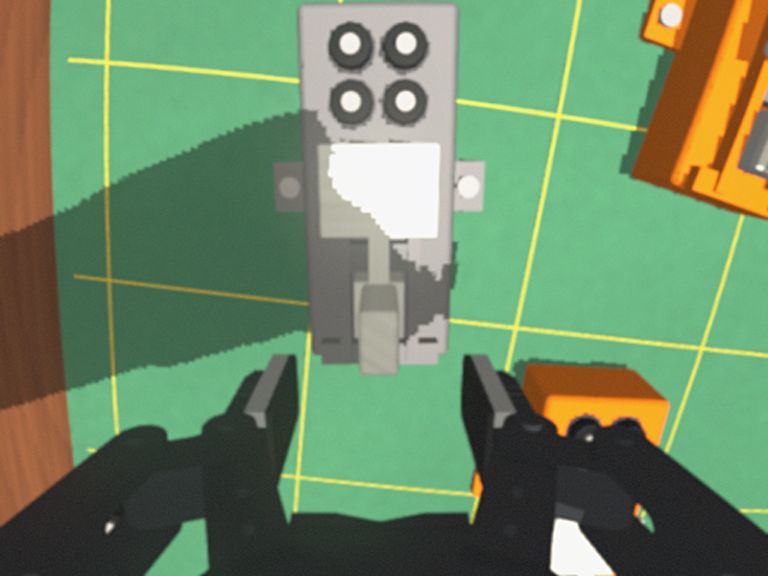

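The fin top at (378,342) lies centred between the jaws (x about 380), and the tool still has to go about 5 mm forward. Next: descend, then close.

Emit:
servo_tool --plan '[{"dp": [-0.001,0.005,-0.015],"delta_rot": [0,0,0],"hand": 60},{"dp": [-0.001,0.005,-0.03],"delta_rot": [0,0,0],"hand": 60},{"dp": [-0.001,0.005,-0.044],"delta_rot": [0,0,0],"hand": 60},{"dp": [-0.001,0.005,-0.044],"delta_rot": [0,0,0],"hand": 60},{"dp": [-0.001,0.005,-0.044],"delta_rot": [0,0,0],"hand": 50}]'

```text
t: 3.38
eef_pos: [0.504, 0.1302, 0.0735]
ee_rot: [[-0.122, 0.993, 0.0], [0.993, 0.122, 0.0], [0.0, 0.0, -1.0]]
wrist_force: [1.3, 0.6, -0.5]
width: 0.0427
finger_force: 0.0
```

Emit:
servo_tool --plan '[{"dp": [0,0,0],"delta_rot": [0,0,0],"hand": 20},{"dp": [0,0,0],"delta_rot": [0,0,0],"hand": 0},{"dp": [0,0,0],"delta_rot": [0,0,0],"hand": 0},{"dp": [0,0,0],"delta_rot": [0,0,0],"hand": 0},{"dp": [0,0,0],"delta_rot": [0,0,0],"hand": 0}]'

```text
t: 4.0
eef_pos: [0.5038, 0.1301, 0.0739]
ee_rot: [[-0.122, 0.993, 0.0], [0.993, 0.122, -0.0], [-0.0, 0.0, -1.0]]
wrist_force: [-2.8, -0.8, 5.5]
width: 0.013
finger_force: 60.1
```

Emit:
servo_tool --plan '[{"dp": [0,0,0.005],"delta_rot": [0,0,0],"hand": 0},{"dp": [0,0,0.01],"delta_rot": [0,0,0],"hand": 0},{"dp": [0,0,0.016],"delta_rot": [0,0,0],"hand": 0},{"dp": [0,0,0.016],"delta_rot": [0,0,0],"hand": 0},{"dp": [0,0,0.016],"delta_rot": [0,0,0],"hand": 0}]'

```text
t: 4.62
eef_pos: [0.5038, 0.1301, 0.0893]
ee_rot: [[-0.122, 0.993, 0.0], [0.993, 0.122, 0.0], [-0.0, 0.0, -1.0]]
wrist_force: [-1.1, 0.8, -0.9]
width: 0.0128
finger_force: 59.4
```

```bash
python3 - <<'E'
from h import *
s=read_state();c=camera('side');print(s['eef_pos'],s['width'],s['wrist_force'],s['finger_force'])
save('pics/s2.png',c['image'][130:250,170:300],4.5)
E
```

```text
[0.50380607 0.13011867 0.08928025] 0.012820982619386473 [-1.08410337  0.7738829  -0.86846836] 59.3720805644989
```

View pics/s2.png

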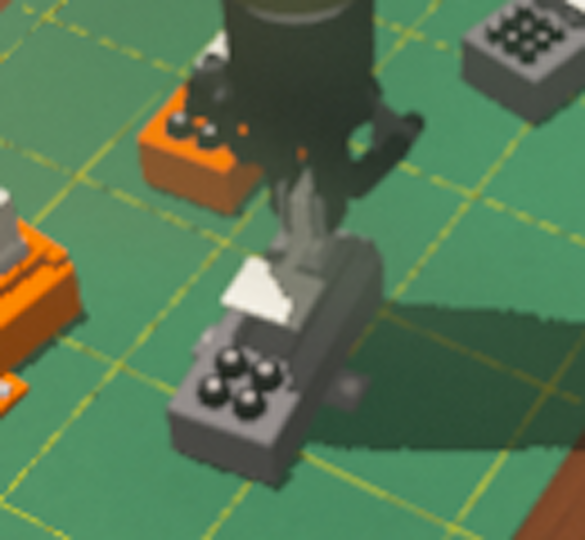

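The plate and fin at (270,290) have lifted clear. Now I carry it about 51 mm along the axis.

Emit:
servo_tool --plan '[{"dp": [-0.0012,0.01,0],"delta_rot": [0,0,0],"hand": 0},{"dp": [-0.0024,0.02,0],"delta_rot": [0,0,0],"hand": 0},{"dp": [-0.0037,0.03,0],"delta_rot": [0,0,0],"hand": 0},{"dp": [-0.0049,0.04,0],"delta_rot": [0,0,0],"hand": 0},{"dp": [-0.0055,0.045,0],"delta_rot": [0,0,0],"hand": 0}]'

```text
t: 5.3
eef_pos: [0.498, 0.1762, 0.0893]
ee_rot: [[-0.123, 0.992, -0.0], [0.992, 0.123, 0.0], [0.0, -0.0, -1.0]]
wrist_force: [-2.0, -1.2, -1.2]
width: 0.013
finger_force: 59.4
```

Emit:
servo_tool --plan '[{"dp": [-0.0004,0.003,0],"delta_rot": [0,0,0],"hand": 0},{"dp": [-0.0007,0.006,0],"delta_rot": [0,0,0],"hand": 0},{"dp": [-0.0007,0.006,0],"delta_rot": [0,0,0],"hand": 0}]'

```text
t: 5.68
eef_pos: [0.4974, 0.1814, 0.0893]
ee_rot: [[-0.122, 0.993, -0.0], [0.993, 0.122, 0.0], [0.0, -0.0, -1.0]]
wrist_force: [-2.8, -0.1, -2.5]
width: 0.0136
finger_force: 59.3
```

Emit:
servo_tool --plan '[{"dp": [0,0,-0.004],"delta_rot": [0,0,0],"hand": 0},{"dp": [0,0,-0.008],"delta_rot": [0,0,0],"hand": 0},{"dp": [0,0,-0.012],"delta_rot": [0,0,0],"hand": 0},{"dp": [0,0,-0.0155],"delta_rot": [0,0,0],"hand": 0},{"dp": [0,0,-0.0155],"delta_rot": [0,0,0],"hand": 0}]'

```text
t: 6.3
eef_pos: [0.4975, 0.1812, 0.0739]
ee_rot: [[-0.122, 0.993, -0.0], [0.993, 0.122, -0.0], [-0.0, -0.0, -1.0]]
wrist_force: [-6.6, -0.8, 2.8]
width: 0.0129
finger_force: 59.9
```

Contact is at bed height. Now release and retreat straight up.

Emit:
servo_tool --plan '[{"dp": [0,0,0],"delta_rot": [0,0,0],"hand": 30},{"dp": [0,0,0],"delta_rot": [0,0,0],"hand": 50},{"dp": [0,0,0],"delta_rot": [0,0,0],"hand": 60},{"dp": [0,0,0],"delta_rot": [0,0,0],"hand": 60},{"dp": [0,0,0.01],"delta_rot": [0,0,0],"hand": 60}]'

```text
t: 6.92
eef_pos: [0.4973, 0.1809, 0.0837]
ee_rot: [[-0.122, 0.993, -0.001], [0.993, 0.122, -0.0], [-0.0, -0.001, -1.0]]
wrist_force: [0.2, 0.1, -0.8]
width: 0.0512
finger_force: 0.0
```

Emit:
servo_tool --plan '[{"dp": [0,0,0.03],"delta_rot": [0,0,0],"hand": 60},{"dp": [0,0,0.06],"delta_rot": [0,0,0],"hand": 60},{"dp": [0,-0.03,0.1],"delta_rot": [0,0,0],"hand": 60},{"dp": [0,-0.06,0.12],"delta_rot": [0,0,0],"hand": 60},{"dp": [0,-0.06,0.12],"delta_rot": [0,0,0],"hand": 60}]'

```text
t: 7.55
eef_pos: [0.4989, 0.119, 0.206]
ee_rot: [[-0.118, 0.993, 0.004], [0.993, 0.118, -0.001], [-0.001, 0.004, -1.0]]
wrist_force: [-0.5, 0.7, 0.2]
width: 0.051
finger_force: 0.0
```

```bash
python3 - <<'E'
from h import *
s=read_state();w=camera('wrist');c=camera('side');print(s['eef_pos'],s['width'],s['wrist_force'])
o=np.zeros((540,780,3),np.uint8)
o[:,:390]=cv2.resize(c['image'][140:260,190:277],(390,540));o[:,390:]=cv2.resize(w['image'][20:242,180:340],(390,540))
save('pics/f.png',o)
E
```

```text
[0.49888624 0.11901178 0.20603469] 0.05101349080000861 [-0.50160804  0.71856176  0.22704239]
```

View pics/f.png

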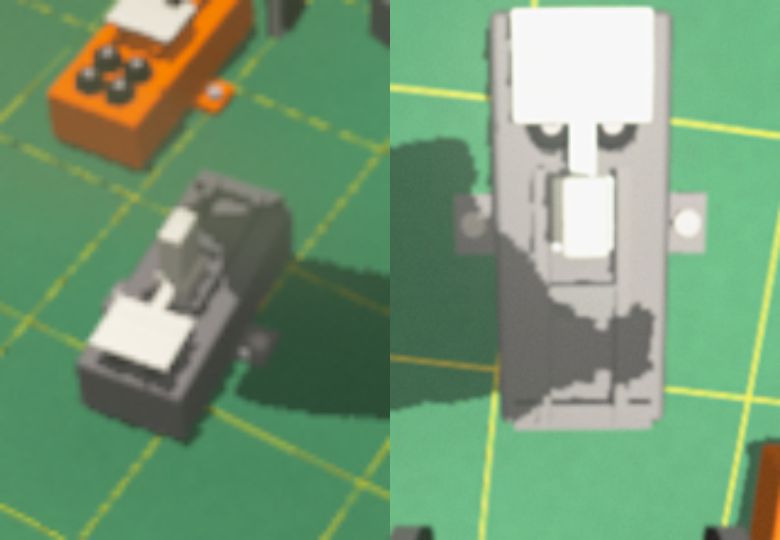

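The plate now covers the cells, a little forward of centre, with the rear cells peeking out at (550,130) and (615,130). Next I measure the travel and the height.

```bash
python3 - <<'E'
from h import *
import pickle
s,c=pickle.load(open('c1.pkl','rb'))
s2=read_state();w=camera('wrist');sd=camera('side')
g=lambda x,y:((x+.5)/1.5-.5,(y+.5)/1.5-.5)
u=np.array([-.122,.9925,0]);C=np.array([.4982,.1742,0])
pr=lambda P:np.round([(P-C)@u,(P-C)@np.array([.9925,.122,0])],4)
for n,p in(('cellsF',(383,99)),('cellsR',(383,133))):print(n,pr(onplane(c,g(*p),.05,s)))
print('plate0',pr(onplane(c,g(383,186),.054,s)))
W=lambda x,y:((x-390)/390*160+180-.5,y/540*222+20-.5)
S=lambda x,y:(x/390*87+190-.5,y/540*120+140-.5)
for n,p,z in(('plate front',(582,9),.054),('plate rear',(582,122),.054),('fin front',(588,177),.094),('fin rear',(588,257),.094)):print(n,pr(onplane(w,W(*p),z,s2)))
o1,d1=ray(w,W(588,217),s2);o2,d2=ray(sd,S(182,226))
k=np.linalg.lstsq(np.c_[d1,-d2],o2-o1,rcond=None)[0];print('fin top',o1+k[0]*d1,o2+k[1]*d2)
E
```

```text
cellsF [ 0.0573 -0.0005]
cellsR [ 0.0365 -0.0004]
plate0 [ 0.0034 -0.0002]
plate front [ 0.0761 -0.0022]
plate rear [ 0.0401 -0.0021]
fin front [ 0.0216 -0.001 ]
fin rear [-0.0017 -0.0009]
fin top [0.4959884  0.18408894 0.09477397] [0.49244132 0.18152264 0.09475623]
```

The fin top is at 0.095 m, so the bolt lies flat. The travel comes out at about 0.052–0.056 m, past the bump and within the far stop, and the robot touches nothing.

```bash
python3 -c "
from workcell import close_job
print(close_job())"
```

```text
the job is handed in; nothing more can be done
None
```

I locked the four-fat-cell caddy and handed the job in: its bolt went over the bump, lies flat and is released, with travel about 0.052–0.056 m; the plate sits roughly 10 mm forward of centre, so the rear cells show partly. I never touched the nine-cell caddy's bolt.

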